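Open the hold-down clamp over the large tin in the paint mixing room

ROBOT

A 6-joint arm with a two-finger parallel gripper is mounted at the origin on the work surface. World frame = base frame: x ahead of the robot, y to its left, z up, the work surface at z = 0. Lengths are in m, angles in rad, forces in N, time in s.
With the tool pointing down it reaches from about 0.3 to 0.775 m from the base axis. Payload 14.6 kg.
Tool frame: the origin (TCP) lies midway between the tips of the shut fingers; the grasp point (between the pads) lies 19 mm behind it (ctrl.hold_point_z is the distance from the TCP to the grasp point, in m); z points along the fingers, x is the direction in which the jaws open and shut, and the axes are right-handed (so a half turn about z gives the same grasp; the last joint's range is limited). The gripper opens to 94 mm and grips with 3 to 60 N. Pads are 16 mm wide; open, the fingers measure 119 mm over their backs; the gripper's body (75 mm by 177 mm) begins 78 mm behind the grasp point.
Start: joints at [-1.261, 0.3, 1.521, -0, 1.321, -0.067], TCP at [0.202, -0.511, 0.205] pointing down, gripper open.
Joint ranges: [-3.03, 3.03], [-0.79, 2.21], [0.23, 2.52], [-1.04, 4.18], [0, 3.07], [-2.55, 2.55]. Speed limits (rad/s): [2.22, 2.22, 2.57, 3.14, 3.14, 3.14].

INTERFACE

Orientations are given as [roll, pitch, yaw] about the fixed x, y, z axes, in that order (R = Rz(yaw) Ry(pitch) Rx(roll)).
In Python, from station import ctrl, viewer, ticket, nets gives the robot as it stands.
- The arm moves only by the tool carry_out, never from a script. Its argument "commands" is one flat list of numbers, 7 for each row, row after row: the closure, from -1 (fully open) to 1 (shut), so that 0 is half open, then the shift along the world's x, y, z in cm, then the turn, a rotation vector about the world's x, y, z in rad. In form: [gripper, tx, ty, tz, ax, ay, az, gripper, tx, ty, tz, ax, ay, az, ...]. A call has 1 to 12 rows; each row is the pose to reach, as a shift and turn from the pose measured when the call began; what a row does not reach only later rows make up. A row lasts 1/12 s, in which the tool goes at most 41.7 mm and 7.16 degrees, less where a joint would pass 70% of its speed; a pose out of reach is approached as far as the arm can. A call with a gripper value outside its range is refused whole. The fingers move at their own pace and stop on an object; "force" is the grip in N (left out, the last holds). Time passes only in rows, so rows that repeat a pose let the fingers close. It gives the time, the measured TCP pose, the force and the opening at its end, in the units of the state.
- ctrl.get_obs(): the state, without advancing time (a new reading comes with each control period).
- viewer.camera(name): name is "side" or "top"; returns (picture, depth): 384x512x3 uint8, blue, green, red; 384x512 float32, m along the optical axis (not along the pixel's ray), 0 where there is no reading.
- viewer.camera_info(name): a dict with "fx", "fy", "cx", "cy" (pixels), "R" (3x3) and "t" (3): a world point X has camera coordinates R X + t. Camera axes: x right, y down, z forward; pixel columns grow to the right and rows downward; lengths in m; the calibration is good to about 2 mm. A picture is of the moment at which its call begins. camera_info takes no time and is no camera call.
- ticket.hand_in(): hands the job in, once; it reports no verdict.
Trained networks look in the newest picture that a camera, given by its name, has taken for a name from the list of things; names that differ only in an ending like _2 or _b are one class to them, and where a whole thing is asked for, a point or a joint stands for the part that bears it (a point fixed in the world has none). Each returns a list of dicts, best first, with "confidence" (0 to 1); they miss things now and then, are a little off and sometimes report something else, mostly with a low value. They report only what shows in the picture. A call takes as long as a camera call.
- nets.silhouettes(camera, thing): "region" (384x512 bool, what is visible of it) and "extent" ([left, top, right, bottom] in pixels, round what is visible of it).
The state is a dict: "time_s": time; "qpos": joint angles; "joint_vel": joint speeds; "tau": joint torques, N m; "ee_pos": TCP position; "eef_rot": TCP orientation; "force": force on the tool from outside, world axes, zero at the start; "moment": the same for the moment, N m; "grip_width": finger opening in m.
Only numpy, scipy, OpenCV 4.12 (cv2) and the standard library are available. Lean on these libraries where they do the work, as an engineer would, in place of code of your own. Each camera call takes 0.05 s, during which the arm holds its last target. There are 200 camera calls.

TASK

Two tin clamps stand on the mixing bench. On the one that holds the larger tin, first slide the locking keeper open so that it no longer blocks the hold-down bar, then swing the bar towards you until it is well clear of the tin, so that the tin could be lifted straight out. Leave the clamp with the smaller tin locked.

Things in the scene. Friction and masses are not known exactly. Their poses are not given: they have to be found in the camera images.
- big_clamp: Clamp with the larger tin (108 mm wide, 130 tall, lid at z 155; the other clamp's tin: 76 wide, 85 tall, on a black spacer; the clamps are else alike). Grey base 120 x 270 x 25 mm, fixed to the bench, yaw within 0.38 rad. Origin: on the bench under the tin's axis; z up, x away from the robot, y left along the base. Bar's upright pivot axis at (0, 85); stop behind the bar's end at (22, -110), top z 183 (mm).
- big_tab (a point): Centre of the keeper's tab, in the clamp frame at (-26, -125, 201) mm when shut. Flat upright steel tab, 12 mm thick in x, 30 long in y, 45 tall (z 178 to 223), to be pinched across x. It stands on the keeper: a steel slide block 18 mm in x, 66 in y, z 158 to 178, which when shut stands on the robot's side of the bar's last 22 mm and so blocks it. Moves with the keeper.
- big_peg (a point): Centre of the bar's peg, in the clamp frame at (0, -55, 200) mm when shut, 140 mm from the pivot axis. Round upright black peg, 22 mm diameter, free from z 174 to 222, for swinging the bar. The bar is flat steel, 26 mm wide, z 162 to 174, lying over the tin's lid along y, from the pivot to its free end 193 mm away. Moves with the bar.
- big_keeper (a joint): Slide of the large tin's keeper in m: 0 shut (starts at 0 to 0.005), 0.045 at its open end stop. It moves with its tab along the clamp's -y, away from the tin, against about 2 N of friction, and stays where left. From 0.024 on it is clear of the bar; below that it blocks the bar.
- big_bar (a joint): Hinge of the large tin's bar in rad about its upright pivot: 0 shut over the tin, end stop at 1.57. Grows clockwise seen from above: free end and peg swing towards the robot, from the clamp's -y to its -x. Needs about 1 N at the peg and stays where left. From 0.95 on no part of it is over the tin.
- small_keeper (a joint): Slide of the smaller tin's keeper in m, same build (starts at 0 to 0.005): to be left shut.

How it is judged:
By the outcome, as a careful person would: the job done as asked, in the order asked, and still so for the second after the job is handed in, with the robot touching nothing.
It also fails if it takes over 42 s, if anything falls off the work surface, if the arm or the gripper's body presses on something with over 40 N, if the wrist force passes 120 N, or if a joint passes its speed limit or range.

## Working session

There is one attempt and no reset: what is moved stays moved. The work goes in short steps, Python scripts to look and compute and a tool call to move; the robot and the scene stay as the last step left them, time stands still between calls to the robot, and variables do not carry over. Pictures are saved under pics/ and viewed, about 8 in all and at most 12, crops included, and the job is handed in when it is done.

Besides the shell and the picture viewer there is one more tool, called by a JSON object that holds its "method" and its "body", one argument or row to a line. carry_out: Moves the arm, as the interface text tells. Its arguments: {"type":"object","properties":{"commands":{"type":"array","items":{"type":"number"}},"force":{"type":"number"}},"required":["commands"]}

```bash
mkdir -p pics; cat > h.py <<'E'
import numpy as np, cv2
from station import ctrl, viewer, ticket, nets
def world(cam,d,mask=None):
    i=viewer.camera_info(cam);v,u=np.mgrid[:384,:512]
    c=np.stack([(u-i['cx'])/i['fx']*d,(v-i['cy'])/i['fy']*d,d],-1)
    return (c-np.array(i['t']))@np.array(i['R'])
def px(cam,X):
    i=viewer.camera_info(cam);c=np.array(i['R'])@np.array(X)+i['t']
    return (c[0]/c[2]*i['fx']+i['cx'],c[1]/c[2]*i['fy']+i['cy'])
E
python3 - <<'E'
from h import *
ims=[]
for c in['top','side']:
    p,d=viewer.camera(c);np.save(c+'.npy',d);W=world(c,d);ims.append(p)
    for t in['big_clamp','big_tab','big_peg','big_keeper','big_bar','small_keeper']:
        for r in nets.silhouettes(c,t)[:3]:
            m=r['region']&(d>0);print(c,t,round(r['confidence'],2),r['extent'],m.sum(),np.median(W[m],0).round(3) if m.any() else'', np.percentile(W[m][:,2],[5,95]).round(3) if m.any() else '')
cv2.imwrite('pics/a.png',ims[0]);cv2.imwrite('pics/b.png',ims[1])
print(ctrl.get_obs())
E
```

```text
top big_clamp 0.66 [273.3, 146.4, 382.6, 202.9] 3933 [ 0.595 -0.144  0.156] [0.023 0.184]
top big_tab 0.44 [350.3, 163.0, 374.6, 177.0] 167 [ 0.597 -0.24   0.183] [0.176 0.225]
top big_peg 0.64 [273.6, 156.9, 358.4, 185.4] 912 [ 0.602 -0.122  0.175] [0.14  0.223]
top big_keeper 0.5 [351.4, 167.6, 375.4, 178.2] 179 [ 0.596 -0.239  0.181] [0.171 0.225]
top small_keeper 0.57 [219.9, 204.2, 242.7, 210.0] 138 [0.502 0.103 0.182] [0.177 0.226]
side big_clamp 0.57 [245.2, 193.6, 342.1, 361.9] 9314 [ 0.598 -0.239  0.13 ] [0.021 0.195]
side big_tab 0.85 [282.0, 254.5, 300.3, 305.0] 644 [ 0.597 -0.264  0.179] [0.163 0.223]
side big_peg 0.95 [272.2, 194.8, 310.0, 276.0] 1296 [ 0.601 -0.152  0.174] [0.163 0.223]
side big_keeper 0.77 [282.8, 255.1, 299.8, 300.4] 594 [ 0.597 -0.266  0.181] [0.165 0.223]
side big_bar 0.83 [267.1, 193.9, 310.8, 274.8] 1412 [ 0.601 -0.148  0.174] [0.155 0.223]
side small_keeper 0.64 [237.4, 142.4, 246.1, 172.3] 249 [0.501 0.083 0.181] [0.162 0.222]
{'time_s': 0.7, 'qpos': array([-1.26058594e+00,  2.99902553e-01,  1.52099445e+00, -2.53622433e-05,
        1.32074732e+00, -6.66091519e-02]), 'joint_vel': array([ 0.00114942,  0.00078363,  0.00031848,  0.00062663, -0.00038884,
        0.00227491]), 'tau': array([ 1.63715005e-03, -5.31573236e+01, -3.52875173e+01,  7.10154301e-02,
        2.14042584e-02, -3.06936795e-05]), 'ee_pos': array([ 0.20236081, -0.51139741,  0.20544653]), 'eef_rot': array([ 3.14157157e+00,  5.31890898e-05, -1.19397051e+00]), 'force': array([0.24719123, 0.29169259, 0.3835987 ]), 'moment': array([ 0.04062671, -0.02312545,  0.04201468]), 'grip_width': 0.09408108647419872}
```

View pics/a.png

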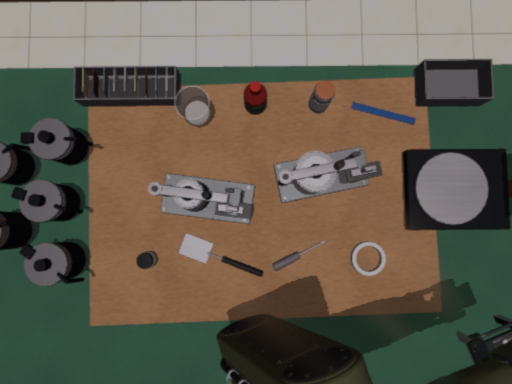

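View pics/b.png

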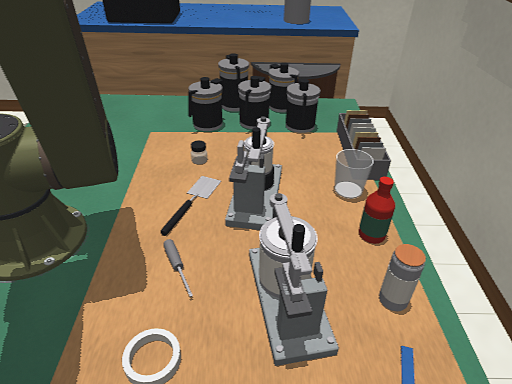

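The top view shows the small clamp at about (208,198) px and the big clamp at about (322,175), with its peg at (342,163) and tab at (365,168). The side view shows the big clamp in front, with its tin at (287,250) and peg at (298,235). Next I fit the clamp pose from the depth.

```bash
cat >> h.py <<'E'
def tops(c,d,lo,hi):
    W=world(c,d);m=(d>0)&(W[...,2]>lo)&(W[...,2]<hi)&(abs(W[...,0]-.55)<.22)&(W[...,1]<0.02)&(W[...,1]>-.34)
    n,l=cv2.connectedComponents(m.astype('uint8'))
    return [(int((l==k).sum()),W[l==k].mean(0).round(4),W[l==k].min(0).round(3),W[l==k].max(0).round(3)) for k in range(1,n) if (l==k).sum()>5]
E
python3 - <<'E'
from h import *
from scipy.optimize import least_squares
for c in['top','side']:
    d=np.load(c+'.npy')
    for lo,hi in[(.212,.24),(.195,.24),(.15,.159)]:
        print(c,lo);[print('  ',*t) for t in tops(c,d,lo,hi)]
# base outline z~25mm from top
d=np.load('top.npy');W=world('top',d);m=(d>0)&(abs(W[...,2]-.025)<.006)&(W[...,1]<0.02)&(W[...,1]>-.34)&(abs(W[...,0]-.6)<.15)
n,l,s,_=cv2.connectedComponentsWithStats(m.astype('uint8'));m=np.isin(l,[k for k in range(1,n) if s[k,4]>80])
print(cv2.minAreaRect((W[m][:,:2]*1000).astype('float32')))
E
```

```text
top 0.212
   65 [ 0.6112 -0.177   0.2236] [ 0.602 -0.188  0.213] [ 0.621 -0.167  0.228]
   61 [ 0.5997 -0.2515  0.2224] [ 0.592 -0.266  0.213] [ 0.608 -0.238  0.227]
top 0.195
   77 [ 0.6107 -0.176   0.2205] [ 0.601 -0.188  0.196] [ 0.621 -0.167  0.228]
   75 [ 0.5991 -0.2499  0.2189] [ 0.592 -0.266  0.196] [ 0.608 -0.237  0.227]
top 0.15
   369 [ 0.6335 -0.1174  0.1556] [ 0.608 -0.171  0.15 ] [ 0.657 -0.071  0.159]
   292 [ 0.6079 -0.256   0.1568] [ 0.574 -0.302  0.152] [ 0.658 -0.206  0.159]
   12 [ 0.5999 -0.2073  0.1557] [ 0.593 -0.215  0.152] [ 0.604 -0.203  0.158]
   402 [ 0.5708 -0.1295  0.1558] [ 0.546 -0.179  0.15 ] [ 0.599 -0.073  0.159]
side 0.212
   142 [ 0.6104 -0.1836  0.2209] [ 0.6   -0.191  0.212] [ 0.621 -0.17   0.226]
   157 [ 0.5987 -0.2578  0.2203] [ 0.591 -0.269  0.212] [ 0.607 -0.241  0.224]
side 0.195
   226 [ 0.6101 -0.1851  0.2145] [ 0.6   -0.192  0.195] [ 0.621 -0.17   0.226]
   240 [ 0.5984 -0.2595  0.2145] [ 0.591 -0.27   0.195] [ 0.607 -0.241  0.224]
side 0.15
   726 [ 0.5716 -0.1383  0.1549] [ 0.545 -0.182  0.15 ] [ 0.6   -0.077  0.159]
   373 [ 0.6366 -0.1253  0.1548] [ 0.61  -0.172  0.15 ] [ 0.655 -0.073  0.158]
   1064 [ 0.6098 -0.2648  0.1561] [ 0.571 -0.305  0.15 ] [ 0.657 -0.21   0.159]
((608.576171875, -160.1385955810547), (119.8092269897461, 269.420166015625), 11.138126373291016)
```

{"method": "carry_out", "body": {
  "commands": [0,0,0,5.5,0,0,0,0,39.7,25.7,6,0,0,1.391,0,39.7,25.7,6,0,0,1.391,0,39.7,25.7,6,0,0,1.391,0,39.7,25.7,6,0,0,1.391,0,39.7,25.7,6,0,0,1.391,0,39.7,25.7,6,0,0,1.391,0,39.7,25.7,6,0,0,1.391,0,39.7,25.7,6,0,0,1.391,0,39.7,25.7,6,0,0,1.391,0,39.7,25.7,6,0,0,1.391,0,39.7,25.7,6,0,0,1.391],
  "force": 15
}}

```text
time_s: 1.7
ee_pos: [0.5883, -0.261, 0.265]
eef_rot: [3.141, -0.0, 0.187]
force: [-0.3, -1.1, 0.5]
grip_width: 0.0468
```

{"method": "carry_out", "body": {
  "commands": [0,1.1,0.7,0,0,0,0.01,0,1.1,0.7,0,0,0,0.01,0,1.1,0.7,0,0,0,0.01]
}}

```text
time_s: 1.95
ee_pos: [0.5995, -0.2536, 0.2644]
eef_rot: [-3.141, 0.001, 0.198]
force: [0.1, -1.3, 0.2]
grip_width: 0.0475
```

```bash
python3 - <<'E'
from h import *
p,d=viewer.camera('side');q,_=viewer.camera('top')
o=ctrl.get_obs();print(o['ee_pos'],o['eef_rot'],o['force'])
[print(*t) for t in tops('side',d,.195,.228)]
print([t[:2] for t in tops('top',_,.195,.228)])
a=cv2.resize(p[180:380,200:400],None,fx=2,fy=2);b=cv2.resize(q[100:300,250:450],None,fx=2,fy=2)
cv2.imwrite('pics/c.png',np.hstack([a,b]))
E
```

```text
[ 0.59857286 -0.25473783  0.26504628] [3.14143077e+00 1.12416117e-04 1.95553244e-01] [ 0.3116546  -0.18761328  0.37334537]
230 [ 0.6102 -0.185   0.2141] [ 0.6   -0.192  0.195] [ 0.622 -0.17   0.225]
242 [ 0.5984 -0.2596  0.2144] [ 0.591 -0.27   0.195] [ 0.607 -0.241  0.224]
[(74, array([ 0.6107, -0.1756,  0.2193])), (54, array([ 0.5985, -0.2452,  0.2184]))]
```

View pics/c.png

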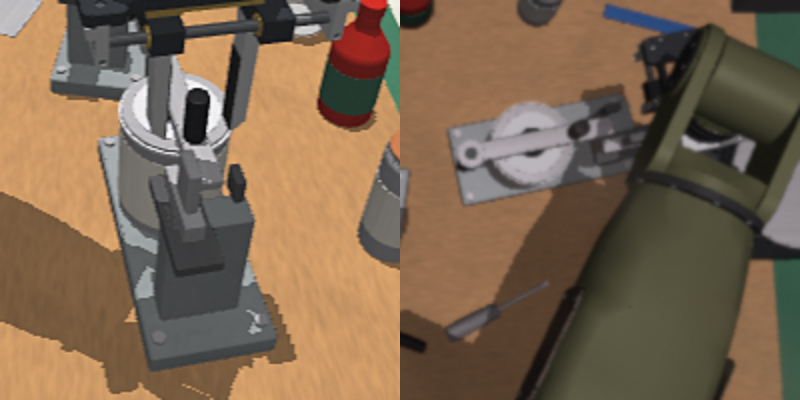

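The fingers, at (160,95) and (240,80) in the left crop, straddle the tab at (190,185). I go down and close.

{"method": "carry_out", "body": {
  "commands": [0,0,0,-3.6,0,0,0,0,0,0,-7.2,0,0,0,0,0,0,-7.2,0,0,0,0,0,0,-7.2,0,0,0,1,0,0,-7.2,0,0,0,1,0,0,-7.2,0,0,0,1,0,0,-7.2,0,0,0,1,0,0,-7.2,0,0,0,1,0,0,-7.2,0,0,0,1,0,0,-7.2,0,0,0,1,0,0,-7.2,0,0,0,1,0,0,-7.2,0,0,0],
  "force": 15
}}

```text
time_s: 3.05
ee_pos: [0.6007, -0.2542, 0.1939]
eef_rot: [3.14, -0.005, 0.196]
force: [15.5, 1.3, -1.8]
grip_width: 0.0118
```

{"method": "carry_out", "body": {
  "commands": [1,0.25,-0.8,0,0,0,0,1,0.4,-1.5,0,0,0,0,1,0.55,-2.2,0,0,0,0,1,0.7,-2.9,0,0,0,0,1,0.85,-3.8,0,0,0,0,1,0.85,-3.8,0,0,0,0,1,0.85,-3.8,0,0,0,0]
}}

```text
time_s: 3.63
ee_pos: [0.6087, -0.2929, 0.1939]
eef_rot: [3.139, -0.004, 0.195]
force: [-4.3, -2.8, 1.3]
grip_width: 0.0115
```

{"method": "carry_out", "body": {
  "commands": [0,0,0,0,0,0,0,0,0,0,0,0,0,0,0,0,0,0,0,0,0,0,0,0,0,0,0,0,0,0,0,3.6,0,0,0,0,0,0,7.2,0,0,0,0,0,0,7.2,0,0,0,0,0,3.8,7.2,0,0,0,0,0.1,7.7,7.2,0,0,0,0,0.2,11.4,7.2,0,0,0,0,0.2,11.4,7.2,0,0,0,0,0.2,11.4,7.2,0,0,0]
}}

```text
time_s: 4.63
ee_pos: [0.611, -0.1771, 0.2664]
eef_rot: [3.139, -0.005, 0.198]
force: [0.1, 0.3, 0.6]
grip_width: 0.0465
```

```bash
python3 - <<'E'
from h import *
p,d=viewer.camera('side')
o=ctrl.get_obs();print(o['ee_pos'],o['eef_rot'],o['force'])
[print(*t) for t in tops('side',d,.195,.228)]
cv2.imwrite('pics/d.png',cv2.resize(p[180:380,200:400],None,fx=2,fy=2))
E
```

```text
[ 0.61091011 -0.17852713  0.26616524] [ 3.13881602 -0.00495304  0.19677115] [-0.3786965  -0.26838114  1.03466975]
227 [ 0.6101 -0.185   0.2141] [ 0.6   -0.191  0.195] [ 0.621 -0.171  0.225]
277 [ 0.6059 -0.2978  0.2145] [ 0.599 -0.309  0.195] [ 0.615 -0.279  0.225]
```

View pics/d.png

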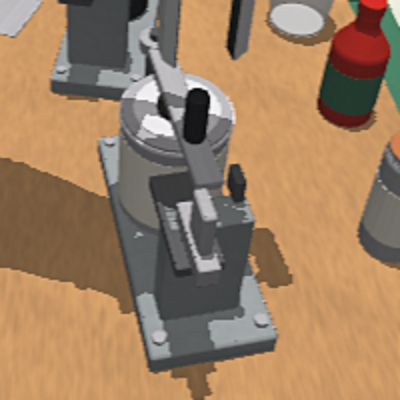

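The keeper is open: its tab moved 39 mm in the picture, about 41 mm from shut. The bar's end is free and the fingers are above the peg. I go down and cage the peg loosely.

{"method": "carry_out", "body": {
  "commands": [0,0,0,-3.6,0,0,0,0,0,0,-7.2,0,0,0,0,0,0,-7.2,0,0,0,0.4,0,0,-7.2,0,0,0,0.4,0,0,-7.2,0,0,0,0.4,0,0,-7.2,0,0,0,0.4,0,0,-7.2,0,0,0]
}}

```text
time_s: 5.27
ee_pos: [0.6115, -0.179, 0.1963]
eef_rot: [3.137, -0.007, 0.196]
force: [0.4, 0.6, -0.2]
grip_width: 0.0283
```

{"method": "carry_out", "body": {
  "commands": [0.4,-1.66,-0.23,0,0,0,-0.12,0.4,-3.34,-0.26,0,0,0,-0.24,0.4,-5.01,-0.09,0,0,0,-0.36,0.4,-6.65,0.28,0,0,0,-0.48,0.4,-8.23,0.85,0,0,0,-0.6,0.4,-9.74,1.6,0,0,0,-0.72,0.4,-11.14,2.52,0,0,0,-0.84,0.4,-12.42,3.61,0,0,0,-0.96,0.4,-13.56,4.84,0,0,0,-1.08,0.4,-14.55,6.2,0,0,0,-1.2,0.4,-15.24,7.42,0,0,0,-1.3,0.4,-15.24,7.42,0,0,0,-1.3]
}}

```text
time_s: 6.27
ee_pos: [0.4588, -0.1037, 0.1976]
eef_rot: [3.139, -0.009, -1.107]
force: [-0.0, 0.1, 0.4]
grip_width: 0.0285
```

{"method": "carry_out", "body": {
  "commands": [0.2,0,0,0,0,0,0,0.2,0,0,0,0,0,0,0.2,0,0,4,0,0,0,0.2,0,0,9,0,0,0,0.2,0,0,9,0,0,0,0.2,-4,-10,9,0,0,0,0.2,-12,-30,9,0,0,0,0.2,-12,-30,9,0,0,0,0.2,-12,-30,9,0,0,0,0.2,-12,-30,9,0,0,0,0.2,-12,-30,9,0,0,0,0.2,-12,-30,9,0,0,0]
}}

```text
time_s: 7.27
ee_pos: [0.3492, -0.3771, 0.2879]
eef_rot: [3.139, -0.01, -1.105]
force: [0.8, -0.3, 0.5]
grip_width: 0.0372
```

```bash
python3 - <<'E'
from h import *
p,d=viewer.camera('side');q,e=viewer.camera('top')
o=ctrl.get_obs();print(o['ee_pos'],o['force'],o['time_s'])
for c,x in(('side',d),('top',e)):
    print(c);[print(*t) for t in tops(c,x,.195,.228)]
W=world('side',d)
for r in nets.silhouettes('side','small_keeper')[:2]:
    m=r['region']&(d>0);print(r['confidence'],r['extent'],np.median(W[m],0))
cv2.imwrite('pics/e.png',np.hstack([cv2.resize(p[120:370,150:400],(400,400)),cv2.resize(q[100:300,150:400],(400,320))[:,:400].copy() if 0 else cv2.resize(q[90:290,140:400],(400,308)).__array__().repeat(1,0) if 0 else cv2.resize(q[80:330,140:390],(400,400))]))
E
```

```text
[ 0.3480421  -0.37922331  0.28701475] [ 0.98065006  1.46568163 -0.75856821] 7.3667
side
193 [ 0.4594 -0.1103  0.2141] [ 0.448 -0.117  0.196] [ 0.469 -0.094  0.226]
276 [ 0.6059 -0.2978  0.2147] [ 0.599 -0.309  0.195] [ 0.615 -0.279  0.225]
top
73 [ 0.6066 -0.2876  0.2197] [ 0.599 -0.305  0.195] [ 0.615 -0.275  0.228]
65 [ 0.46   -0.101   0.2216] [ 0.45  -0.111  0.197] [ 0.471 -0.092  0.228]
0.48 [233.5, 140.4, 248.6, 169.3] [0.50108758 0.08379013 0.18524937]
```

View pics/e.png

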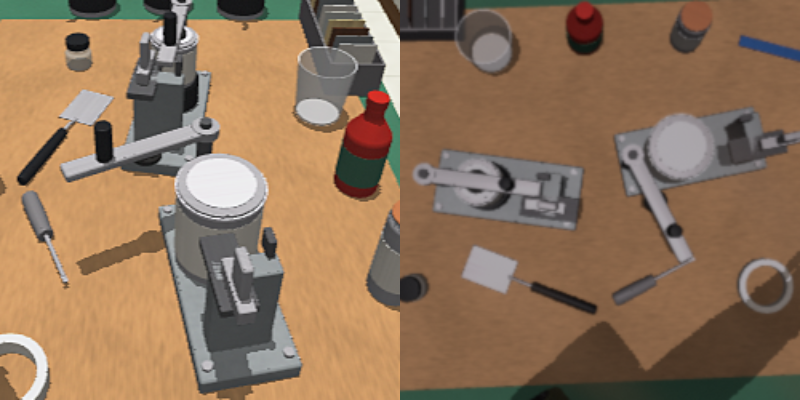

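The side crop shows the big tin's lid at (220,185) clear and the bar swung aside, with its peg at (103,140). The small clamp at (165,70) is unchanged.

```bash
python3 -c "
from h import *
print(ticket.hand_in())"
```

```text
the job is handed in; nothing more can be done
None
```

I opened the larger tin's clamp in the order asked and handed the job in at about 7.4 s.

- **Keeper:** I pinched its tab and slid it about 39 mm along the clamp's -y. By my estimate it now stands near 0.041 m, past the 0.024 m where it clears the bar.
- **Bar:** I swung it by its peg towards the robot. The last check put the peg at about (0.46, -0.10), which is about 1.3 rad by the clamp geometry, past the 0.95 rad needed. Both cameras showed the lid clear.
- **Robot:** The gripper was lifted off and moved away, and touches nothing.
- **Smaller clamp:** I did not touch it. Its keeper was detected in the same place before and after, at (0.501, 0.083), though with only 0.48 confidence the second time.

No check failed. The largest force I saw was about 15 N, when the fingers closed slightly off-centre on the tab.

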